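# Present a bushing on an overhanging fixture plate and hold it

### The job

Stand the steel bushing in the round nest of the blue fixture plate and let go of it, then take the plate by its black rib and slide it straight out over the end of the block until its outer end is level with the red pointer. Loaded like this the plate would tip off the block, so keep it flat on the block and finish while still holding it there, with the bushing in its nest; leave the brass bushing and the other things on the table alone.

Things in the scene. Friction and masses are not known exactly. Their poses are not given: they have to be found in the camera images.
- block: fixed dark steel base block with an aluminium top, 250 (x) x 140 (y) x 60 mm high, standing on the table. Origin: centre of its underside. Its +x axis points outward, roughly towards the robot's right (world -y); the plate is slid out over its +x end, which is 125 mm from the origin
- plate: loose blue fixture plate, 270 (x) x 90 (y) x 8 mm, about 0.5 kg, lying on the block, its +x outward, nearly along the block's x. Origin: centre of its underside. Black rib near its inner (-x) end, round nest near its outer (+x) end. With the bushing in the nest it balances about 23 mm outward of its middle; at the pointer it overhangs by 135 to 165 mm and tips unless held
- plate_end (a point): middle of the plate's outer end face (135 mm outward of the plate's origin, half-way up the thickness); axes as the plate's
- plate_grip (a point): centre of the plate's upright black rib, 105 mm inward of the plate's origin. The rib is 40 mm long (plate x), 16 mm thick (plate y) and stands 45 mm above the plate's top; the point is 25 mm above the plate's top. Fixed to the plate; axes as the plate's
- plate_nest (a point): centre of the nest's floor (the plate's top, 85 mm outward of the plate's origin): a raised aluminium ring, 46 mm inner and 56 mm outer diameter, 6 mm high, around a white disc; axes as the plate's
- pointer_tip (a point): tip of the red pointer: a thin bar, 5 mm wide, 6 mm high, on a small fixed post beside the plate's path (the block's +y side). Its underside is 10 mm above the plate's top; the tip is 65 mm to the side of the block's centre line, so the plate's edge passes about 20 mm from it. Axes as the block's: the plate's outer end is to reach the pointer's x
- steel_bush_mid (a point): centre of the loose grey steel bushing, an upright ring 40 mm in outer diameter with an 18 mm bore, 45 mm high, about 0.25 kg; the point is half-way up; z along its bore, up
- steel_bush_bottom (a point): centre of the steel bushing's lower face, 22.5 mm below its middle
- brass_bush_mid (a point): centre of the yellow brass bushing, same size as the steel one; not to be used. The steel and brass bushings stand on the table some way apart; which stands where changes
- mug: white mug, 80 mm in diameter, 90 mm high; origin under its centre; a bystander
- screwdriver: screwdriver with a red handle lying on the table; a bystander
- vice: small orange vice, 75 x 35 x 34 mm; origin under its centre; a bystander
- mouse: round black computer mouse, 60 mm in diameter, 34 mm high; origin under its centre; a bystander
- jar: amber jar with a black cap, 60 mm in diameter, 80 mm high; origin under its centre; a bystander
Things that resemble listed ones, but are neither listed nor needed, are in the scene too. What is shaped like the part that bears steel_bush_mid but turquoise is not meant.

How it is judged:
By the outcome, as a careful person would: the job done as asked, in the order asked, and still so for the second after the job is handed in, while the arm keeps its last pose, push and grip.
It also fails if it takes over 51 s, if anything falls off the work surface, if the arm or the gripper's body presses on something with over 40 N, if the wrist force passes 120 N, or if a joint passes its speed limit or range.

### The arm

A 6-joint arm with a two-finger parallel gripper is mounted at the origin on the work surface. World frame = base frame: x ahead of the robot, y to its left, z up, the work surface at z = 0. Lengths are in m, angles in rad, forces in N, time in s.
With the tool pointing down it reaches from about 0.35 to 0.975 m from the base axis. Payload 4.9 kg.
Tool frame: the origin (TCP) lies between the finger pads; the fingertips stand 19 mm ahead of it and the grasp point (between the pads) is the TCP; z points along the fingers, y is the line along which they close (so a half turn about z gives the same grasp; the last joint's range is limited). The gripper opens to 85 mm and grips with 20 to 120 N. Pads are 22 mm wide; open, the fingers measure 114 mm over their backs; the gripper's body (76 mm by 85 mm) begins 54 mm behind the grasp point. The pads swing forward as they close: fully open they stand 13 mm farther back than shut.
Start: joints at [1.033, 0.053, 1.613, -0, 1.476, -0.119], TCP at [0.254, 0.571, 0.25] pointing down, gripper open.
Joint ranges: [-3.01, 3.01], [-1.01, 2.22], [0.06, 2.58], [-1.02, 4.17], [0.09, 2.62], [-3.14, 3.14]. Speed limits (rad/s): [2.57, 2.57, 3.14, 3.14, 3.14, 3.14].

### API

Orientations are given as a rotation vector (axis times angle).
In Python, from station import ctrl gives the robot as it stands. The module is installed in compiled form; this text tells all that it offers.
- The arm moves only by the tool servo_tool, never from a script. Its argument "increments" is a list that holds one entry, the list of rows, each a list of 5 numbers: the finger opening in cm, from 0 to 8.54, then the shift along the tool's x, y, z in cm, then the turn about the tool's z in degrees. A call has 1 to 5 rows; each row is the pose to reach, as a shift and turn from the pose commanded when the call began, along the tool's axes at that moment; what a row does not reach only later rows make up. A row lasts 1/10 s, in which the tool goes at most 50 mm and 8.59 degrees, less where a joint would pass 70% of its speed; a pose out of reach is approached as far as the arm can. A call with a gripper value outside its range is refused whole. The fingers move at their own pace and stop on an object; "newtons" is the grip in N (left out, the last holds). Time passes only in rows, so rows that repeat a pose let the fingers close. It gives the time, the measured TCP pose, the force, the opening and the grip force at its end, in the units of the state.
- ctrl.get_obs(): the state, without advancing time (a new reading comes with each control period).
- ctrl.get_image(name): name is "side" or "top"; returns a dict with "img" (480x640x3 uint8, red, green, blue), "fx", "fy", "cx", "cy" (pixels), "rvec" (rotation vector, rad) and "tvec" (3), from world to camera coordinates, as OpenCV has them. Camera axes: x right, y down, z forward; pixel columns grow to the right and rows downward; lengths in m; the calibration is good to about 2 mm. A picture is of the moment at which its call begins. There is no depth.
- ctrl.finish_job(): hands the job in; it is judged then, once.
The state is a dict: "t": time; "q": joint angles; "dq": joint speeds; "effort": joint torques, N m; "tool_pos": TCP position; "tool_rot": TCP orientation; "contact_force": force on the tool from outside, world axes, zero at the start; "wrist_torque": the same for the moment, N m; "opening": finger opening in m; "grip_force": force on a finger pad.
Only numpy, scipy, OpenCV 4.12 (cv2) and the standard library are available. Lean on these libraries where they do the work, as an engineer would, in place of code of your own. Each camera call takes 0.05 s, during which the arm holds its last target. There are 200 camera calls.

## Working session

There is one attempt and no reset: what is moved stays moved. The work goes in short steps, Python scripts to look and compute and a tool call to move; the robot and the scene stay as the last step left them, time stands still between calls to the robot, and variables do not carry over. Pictures are saved under pics/ and viewed, at most 10 in all, crops included, and the job is handed in when it is done.

Besides the shell and the picture viewer there is one more tool, called after "Emit:" as name([rows], argument=value, ...), one row to a line, values as JSON. servo_tool: Moves the arm, as the interface text tells. Its arguments: {"type":"object","properties":{"increments":{"type":"array"},"newtons":{"type":"number"}},"required":["increments"]}

```bash
mkdir -p pics; cat > h.py <<'E'
import numpy as np, cv2, pickle
from station import ctrl
def snap(name,fn):
    d=ctrl.get_image(name); cv2.imwrite(f'pics/{fn}.png',d['img'][:,:,::-1]); pickle.dump(d,open(f'pics/{fn}.pkl','wb')); return d
def load(fn): return pickle.load(open(f'pics/{fn}.pkl','rb'))
def ray(d,uv):
    R=cv2.Rodrigues(np.array(d['rvec'],float))[0]; t=np.array(d['tvec'],float)
    r=R.T@np.array([(uv[0]-d['cx'])/d['fx'],(uv[1]-d['cy'])/d['fy'],1.]); return -R.T@t, r/np.linalg.norm(r)
def onz(d,uv,z):
    c,r=ray(d,uv); return c+r*(z-c[2])/r[2]
def tri(d1,u1,d2,u2):
    c1,a=ray(d1,u1); c2,b=ray(d2,u2)
    s=np.linalg.lstsq(np.c_[a,-b],c2-c1,rcond=None)[0]; p,q=c1+s[0]*a,c2+s[1]*b
    return (p+q)/2,np.linalg.norm(p-q)
def proj(d,P):
    return cv2.projectPoints(np.array(P,float).reshape(-1,1,3),np.array(d['rvec'],float),np.array(d['tvec'],float),np.array([[d['fx'],0,d['cx']],[0,d['fy'],d['cy']],[0,0,1.]]),None)[0].reshape(-1,2)
E
python3 - <<'E'
from h import *
for n in('top','side'):
    d=snap(n,n+'0'); print(n,d['fx'],d['cx'],d['cy'],ray(d,(320,240)))
o=ctrl.get_obs(); print(o)
E
```

```text
top 548.8880469272583 312.7772255908338 241.41937330026084 (array([0.27221379, 0.01782518, 1.55876731]), array([ 0.1905831 , -0.00902389, -0.98162959]))
side 447.29383887546084 323.2598955630732 242.7981417379301 (array([-0.06079519, -0.56214041,  0.55156774]), array([ 0.6333039 ,  0.59486091, -0.49504209]))
{'t': 0.1, 'q': array([ 1.03301327e+00,  5.32691138e-02,  1.61419534e+00, -4.52280412e-06,
        1.47599340e+00, -1.19024340e-01]), 'dq': array([ 4.39229809e-05,  6.10842381e-04, -3.20844117e-03, -7.83493338e-05,
       -9.96686230e-04,  6.15434053e-04]), 'effort': array([ 1.49878906e-04, -3.94903994e+01, -3.71363676e+01, -1.38767864e-04,
        3.96629650e-03,  1.26456175e-05]), 'tool_pos': array([0.25387618, 0.57052032, 0.24917631]), 'tool_rot': array([-6.52863915e-01, -3.07239526e+00,  2.77502080e-03]), 'contact_force': array([ 0.20139006, -0.11807214, -0.5941424 ]), 'wrist_torque': array([-0.03025221,  0.04540226,  0.03801167]), 'grip_force': 0.0, 'opening': 0.08505266589483296}
```

View pics/top0.png

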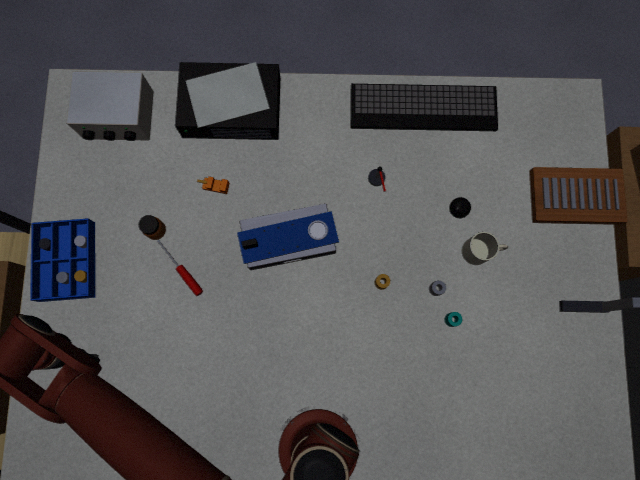

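View pics/side0.png

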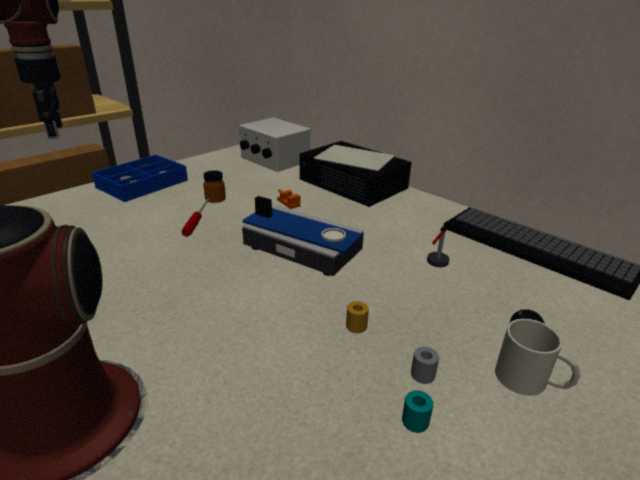

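The top view shows the steel bushing at (438,288), brass at (383,282), turquoise at (454,320), the nest at (318,230), the rib at (250,243) and the red pointer at about (382,180). In the side view the steel bushing is at (425,364), the nest at (334,235), the rib at (263,207) and the pointer at (439,236).

```bash
python3 - <<'E'
from h import *
t=load('top0');s=load('side0')
def crop(d,x,y,w,h,k): return cv2.resize(d['img'][y:y+h,x:x+w,::-1],(w*k,h*k),interpolation=cv2.INTER_CUBIC)
C=np.zeros((600,800,3),np.uint8)
def put(im,x,y): C[y:y+im.shape[0],x:x+im.shape[1]]=im
put(crop(t,230,195,115,80,4),0,0)       # plate top x4
put(crop(t,420,272,36,32,8),480,0)      # steel top x8
put(crop(t,362,160,32,36,8),480,260)    # pointer top x8
put(crop(s,240,190,130,85,3),0,330)     # plate side x3
put(crop(s,408,340,34,46,5),400,340-0)  # steel side x5
put(crop(s,422,215,30,55,5),640,325)
C=np.clip(C.astype(float)*1.6,0,255).astype(np.uint8)
cv2.imwrite('pics/comp.png',C)
E
```

```text
(no output)
```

View pics/comp.png

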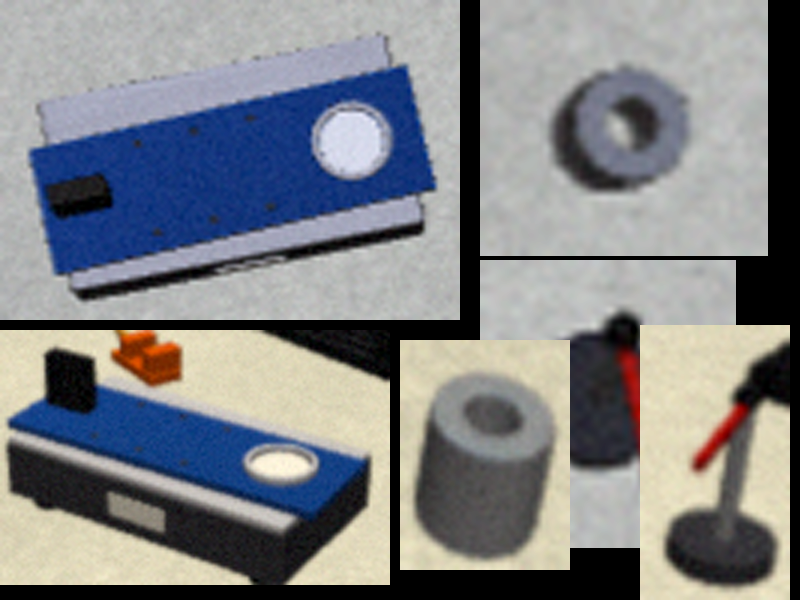

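The composite shows clean outlines: the steel top face is at about top (439,287) / side (426,355), the nest at top (318,230) / side (334,234), and the pointer tip at side (433.6,243.4). The plate is turned slightly relative to the block.

```bash
cat > m.py <<'E'
from h import *
def blob(mask,roi,conv=False):
    x,y,w,h=roi; m=np.zeros(mask.shape,np.uint8); m[y:y+h,x:x+w]=mask[y:y+h,x:x+w]*255
    c=max(cv2.findContours(m,cv2.RETR_EXTERNAL,cv2.CHAIN_APPROX_NONE)[0],key=cv2.contourArea); return c[:,0,:].astype(np.float32)
def hsv(d): return cv2.cvtColor(d['img'],cv2.COLOR_RGB2HSV).astype(int)
def redpts(d,roi):
    h=hsv(d); m=((h[...,0]<8)|(h[...,0]>172))&(h[...,1]>140)&(h[...,2]>50); x,y,w,hh=roi
    v,u=np.nonzero(m[y:y+hh,x:x+w]); return np.c_[u+x,v+y].astype(float)
def plate(d,roi):
    h=hsv(d); return blob((h[...,0]>100)&(h[...,0]<125)&(h[...,1]>150),roi)
E
python3 - <<'E'
from m import *
t=load('top0');s=load('side0')
# bushing top face
for d,roi in((t,(420,272,36,32)),(s,(410,342,32,30))):
    x,y,w,h=roi; g=d['img'][y:y+h,x:x+w].mean(2).astype(int); print(g[h//2-2:h//2+2:3,::2])
pc=plate(t,(225,190,130,90)); r=cv2.minAreaRect(pc); b=cv2.boxPoints(r); print('plate rect',r)
for q in b: print(q,onz(t,q,.068).round(4))
for d,roi in((t,(300,212,36,36)),(s,(318,222,34,26))):
    im=d['img'].astype(int); h=hsv(d); m=(h[...,2]>h[...,2][roi[1]:roi[1]+roi[3],roi[0]:roi[0]+roi[2]].max()*.6)&(h[...,1]<90)
    c=blob(m,roi); print('nest',cv2.fitEllipse(cv2.convexHull(c)),)
rt=redpts(t,(370,160,26,40)); rs=redpts(s,(425,215,30,35))
print(rt[np.argsort(rt[:,1])[[0,-1]]],len(rt), rt[rt[:,1]>rt[:,1].max()-2]); print(rs[rs[:,0]<rs[:,0].min()+4])
E
```

```text
[[112 114 107 107 111  33  66  83  92  36  25  65  79 105 115 119 116 110]
 [109 111 112 117  96  31  55  80  87  94  40  70  81 102 116 121 121 115]]
[[125 120  65  86  91  77  52  54  48  48  41  65  92  91 100 125]
 [123 106  31  67  92  91  83  63  55  51  57  82  90  90  88 121]]
plate rect ((287.5049743652344, 236.95046997070312), (31.591705322265625, 96.72599792480469), 77.27564239501953)
[236.85052 232.19502] [0.579  0.2351 0.068 ]
[331.20102 210.89006] [ 0.6452 -0.0257  0.068 ]
[338.15942 241.70592] [ 0.5579 -0.0462  0.068 ]
[243.80893 263.01086] [0.493 0.212 0.068]
nest ((317.4359130859375, 229.57315063476562), (18.62220001220703, 19.504302978515625), 79.73139190673828)
nest ((335.8086242675781, 226.96157836914062), (24.461748123168945, 32.43693161010742), 74.75054168701172)
[[380. 171.]
 [385. 190.]] 46 [[384. 189.]
 [385. 189.]
 [384. 190.]
 [385. 190.]]
[[436. 237.]
 [436. 238.]
 [435. 239.]
 [436. 239.]
 [434. 240.]
 [435. 240.]
 [436. 240.]
 [433. 241.]
 [434. 241.]
 [435. 241.]
 [433. 242.]
 [434. 242.]
 [435. 242.]
 [433. 243.]
 [434. 243.]]
```

```bash
python3 - <<'E'
from m import *
t=load('top0');s=load('side0'); P=lambda n,x:print(n,np.round(x,4))
P('bush',np.r_[tri(t,(438.6,286.8),s,(425.8,354.6))]); P('bush z45',[onz(t,(438.6,286.8),.045),onz(s,(425.8,354.6),.045)])
nt=np.r_[317.5,229.9]; P('nest top z.07',onz(t,nt,.071))
ns=(333.4,234.2); P('nest tri',np.r_[tri(t,nt,s,ns)])
P('tip tri',np.r_[tri(t,(384.5,190.5),s,(433,242.5))]);P('tip z81',[onz(t,(384.5,190.5),.081),onz(s,(433,242.5),.081)])
al=[onz(t,(230+x/4-.4,195+y/4-.4),.06) for x,y in((40,103),(387,36),(423,222),(72,280))]; P('al',al)
e=[al[1]-al[0],al[2]-al[3]]; P('block hdg',[np.degrees(np.arctan2(v[1],v[0])) for v in e]); P('len',[np.linalg.norm(v) for v in e])
c=plate(t,(225,190,130,90)); r=cv2.boxPoints(cv2.minAreaRect(c)); w=np.array([onz(t,q,.068) for q in r]); v=w[1]-w[0]+w[2]-w[3]
P('plate hdg',np.degrees(np.arctan2(v[1],v[0]))); P('plate c',w.mean(0))
a=v/np.linalg.norm(v); P('end,nest,grip',[w.mean(0)+a*k for k in(.135,.085,-.105)])
o=ctrl.get_obs(); R=cv2.Rodrigues(o['tool_rot'])[0]; P('R',R); P('p',o['tool_pos'])
# rib base centre from dark blob: top face of rib (z=.113) in both views
P('rib top',[onz(t,(230+80/4,195+186/4),.113)])
E
```

```text
bush [ 0.4413 -0.3264  0.0464  0.0012]
bush z45 [[ 0.4411 -0.3262  0.045 ]
 [ 0.4432 -0.3262  0.045 ]]
nest top z.07 [0.5894 0.0116 0.071 ]
nest tri [0.5899 0.0107 0.0733 0.0027]
tip tri [ 7.030e-01 -1.731e-01  8.330e-02  6.000e-04]
tip z81 [[ 0.7035 -0.1732  0.081 ]
 [ 0.7072 -0.1714  0.081 ]]
al [[ 0.6146  0.2302  0.06  ]
 [ 0.668  -0.0119  0.06  ]
 [ 0.5356 -0.039   0.06  ]
 [ 0.49    0.2024  0.06  ]]
block hdg [-77.5663 -79.3119]
len [0.2479 0.2457]
plate hdg -75.8293
plate c [0.5688 0.0938 0.068 ]
end,nest,grip [[ 0.6018 -0.0371  0.068 ]
 [ 0.5896  0.0114  0.068 ]
 [ 0.543   0.1956  0.068 ]]
R [[-9.136e-01  4.066e-01 -1.000e-03]
 [ 4.066e-01  9.136e-01 -1.600e-03]
 [ 2.000e-04 -1.900e-03 -1.000e+00]]
p [0.2539 0.5705 0.2492]
rib top [[0.545  0.1921 0.113 ]]
```

Emit:
servo_tool([
  [[8.5, -3.8, -3.0, 0, 8.4], [8.5, -7.7, -6.1, 0, 16.8], [8.5, -11.5, -9.1, 0, 25.2], [8.5, -15.4, -12.2, 0, 33.6], [8.5, -19.2, -15.2, 0, 42]],
])

```text
t: 0.6
tool_pos: [0.368, 0.3521, 0.2498]
tool_rot: [-1.718, -2.63, 0.001]
contact_force: [0.9, -0.2, -0.2]
opening: 0.0852
grip_force: 0.0
```

```bash
cat > go.py <<'E'
import sys
from m import *
# usage: go.py x y z hdg : delta in tool axes [cm], turn deg
a=list(map(float,sys.argv[1:])); o=ctrl.get_obs(); R=cv2.Rodrigues(o['tool_rot'])[0]
h=np.degrees(np.arctan2(R[1,1],R[0,1])); print('p',o['tool_pos'].round(4),'hdg',h.round(2),'open',round(o['opening'],4),'grip',round(float(o['grip_force']),1),'F',o['contact_force'].round(1),'t',o['t'])
if a: print('delta cm',(R.T@(np.array(a[:3])-o['tool_pos'])*100).round(2),'turn',round(h-a[3],2))
E
python3 go.py .4415 -.3262 .13 14.2
```

```text
p [0.368  0.3521 0.2498] hdg 23.68 open 0.0852 grip 0.0 F [ 0.9 -0.2 -0.2] t 0.6
delta cm [-65.06 -20.51  12.01] turn 9.48
```

Emit:
servo_tool([
  [[8.5, -4.6, -1.4, 0, 5], [8.5, -9.2, -2.9, 0, 10], [8.5, -13.8, -4.4, 0, 10], [8.5, -18.4, -5.8, 0, 10], [8.5, -23.0, -7.3, 0, 10]],
])

```text
t: 1.1
tool_pos: [0.3942, 0.1125, 0.2499]
tool_rot: [1.933, 2.476, 0.0]
contact_force: [0.4, 0.7, 0.7]
opening: 0.0854
grip_force: 0.0
```

```bash
python3 go.py .4415 -.3262 .13 14.2
```

```text
p [0.3942 0.1125 0.2499] hdg 14.04 open 0.0854 grip 0.0 F [0.4 0.7 0.7] t 1.1
delta cm [-43.7   -6.05  12.  ] turn -0.16
```

Emit:
servo_tool([
  [[8.5, -4.8, -0.7, 0, 0], [8.5, -9.6, -1.3, 0, 0], [8.5, -14.4, -2.0, 0, 0], [8.5, -19.2, -2.7, 0, 0], [8.5, -24.0, -3.3, 0, 0]],
])

```text
t: 1.6
tool_pos: [0.4202, -0.1286, 0.2501]
tool_rot: [1.935, 2.475, 0.0]
contact_force: [0.9, 0.3, -0.3]
opening: 0.0848
grip_force: 0.0
```

Emit:
servo_tool([
  [[8.5, -4.5, -0.6, 0, 0], [8.5, -9.0, -1.2, 1.5, 0], [8.5, -13.5, -1.9, 4, 0], [8.5, -17.5, -2.5, 8, 0], [8.5, -19.7, -2.75, 12, 0]],
])

```text
t: 2.1
tool_pos: [0.4419, -0.3254, 0.1341]
tool_rot: [1.934, 2.471, -0.001]
contact_force: [0.5, 0.8, -0.1]
opening: 0.0849
grip_force: 0.0
```

Emit:
servo_tool([
  [[8.5, 0, 0, 0, 0], [8.5, 0, 0, 0, 0]],
])

```text
t: 2.3
tool_pos: [0.4405, -0.3217, 0.1321]
tool_rot: [-1.933, -2.471, -0.001]
contact_force: [-0.6, 0.1, -0.3]
opening: 0.0848
grip_force: 0.0
```

```bash
python3 go.py .4415 -.3262 .030 14.2; python3 -c "
from m import *
t=snap('top','top1');s=snap('side','side1')
C=np.zeros((480,800,3),np.uint8)
a=cv2.resize(t['img'][265:325,405:505,::-1],(400,240));b=cv2.resize(s['img'][310:430,380:480,::-1],(400,480))
C[:240,:400]=a;C[:,400:]=b;cv2.imwrite('pics/c1.png',C)"
```

```text
p [ 0.4405 -0.3217  0.1321] hdg 13.95 open 0.0848 grip 0.0 F [-0.6  0.1 -0.3] t 2.3
delta cm [-5.000e-01  1.000e-02  1.021e+01] turn -0.25
```

View pics/c1.png

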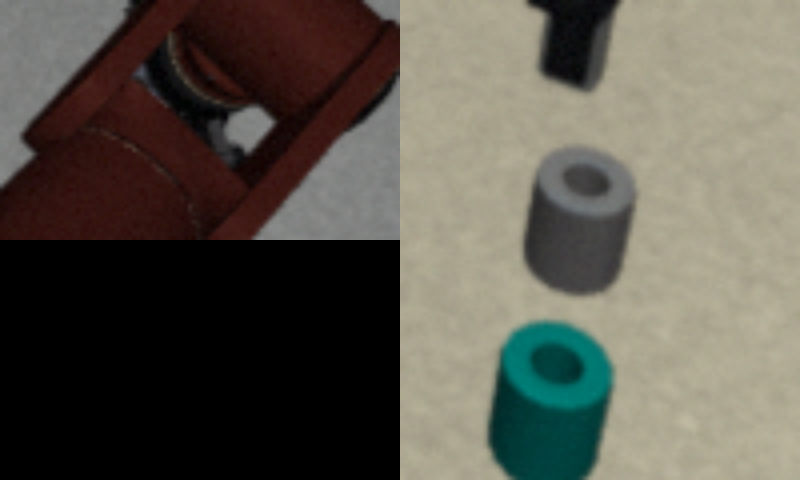

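The arm hides the bushing in the top view. The side crop shows the steel bushing upright and untouched at about side px (426,355), with the open fingers above it.

Emit:
servo_tool([
  [[8.5, -0.5, 0, 2, 0], [8.5, -0.5, 0, 5, 0], [8.5, -0.5, 0, 7.5, 0], [8.5, -0.5, 0, 9, 0], [8.5, -0.5, 0, 10.2, 0]],
])

```text
t: 2.9
tool_pos: [0.4436, -0.3271, 0.0328]
tool_rot: [1.931, 2.475, -0.0]
contact_force: [-0.6, 0.6, -0.3]
opening: 0.0853
grip_force: 0.0
```

Emit:
servo_tool([
  [[8.5, 0, 0, 0, 0], [8.5, 0, 0, 0, 0]],
])

```text
t: 3.1
tool_pos: [0.4434, -0.3276, 0.0331]
tool_rot: [1.932, 2.474, -0.0]
contact_force: [0.2, -0.6, 0.6]
opening: 0.0852
grip_force: 0.0
```

```bash
python3 go.py .4415 -.3262 .030 14.2
```

```text
p [ 0.4434 -0.3276  0.0331] hdg 14.02 open 0.0852 grip 0.0 F [ 0.2 -0.6  0.6] t 3.1
delta cm [ 0.18 -0.15  0.31] turn -0.18
```

Emit:
servo_tool([
  [[8.5, 0.2, -0.1, 0.1, 0], [6, 0.2, -0.1, 0.1, 0], [5, 0.2, -0.1, 0.1, 0], [4.2, 0.2, -0.1, 0.1, 0], [3.0, 0.2, -0.1, 0.1, 0]],
], newtons=40)

```text
t: 3.6
tool_pos: [0.4415, -0.3257, 0.0313]
tool_rot: [1.934, 2.475, 0.0]
contact_force: [0.3, 0.7, 1.9]
opening: 0.0381
grip_force: 41.4
```

Emit:
servo_tool([
  [[3, 0, 0, 0, 0], [3, 0, 0, 0, 0], [3, 0, 0, 0, 0], [3, 0, 0, 0, 0]],
])

```text
t: 4.0
tool_pos: [0.4415, -0.3257, 0.0313]
tool_rot: [1.934, 2.475, -0.0]
contact_force: [0.5, 0.5, 3.0]
opening: 0.0385
grip_force: 41.2
```

```bash
python3 go.py .5896 .0114 .15 14.2; python3 -c "
from m import *
s=snap('side','side2')
cv2.imwrite('pics/c2.png',cv2.resize(s['img'][310:410,380:480,::-1],(500,500)))"
```

```text
p [ 0.4415 -0.3257  0.0313] hdg 14.0 open 0.0385 grip 41.2 F [0.5 0.5 3. ] t 4.0
delta cm [ 29.12  22.53 -11.88] turn -0.2
```

View pics/c2.png

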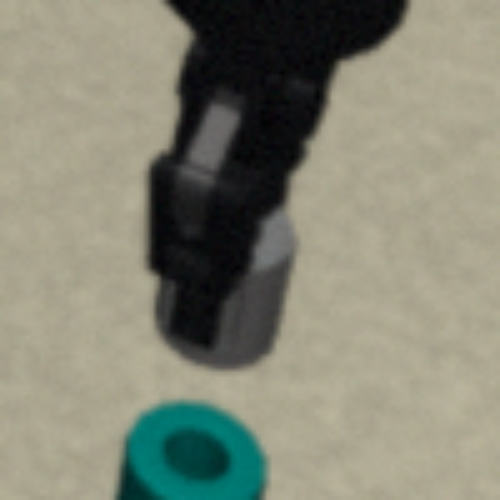

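The fingers hold the steel bushing (38 mm opening, 41 N), and it stands upright between the pads with the turquoise one clear of the fingers.

Emit:
servo_tool([
  [[3, 0, 0, -1.5, 0], [3, 0, 0, -5, 0], [3, 0, 0, -9, 0], [3, 3, 2.3, -12, 0], [3, 6.5, 5, -14, 0]],
])

```text
t: 4.55
tool_pos: [0.4742, -0.2507, 0.1739]
tool_rot: [1.936, 2.47, -0.0]
contact_force: [0.8, -0.2, -2.0]
opening: 0.0387
grip_force: 41.0
```

Emit:
servo_tool([
  [[3, 3.6, 2.8, 0, 0], [3, 7.2, 5.6, 0, 0], [3, 10.8, 8.4, 0, 0], [3, 14.4, 11.2, 0, 0], [3, 17.5, 13.6, 0, 0]],
])

```text
t: 5.05
tool_pos: [0.5632, -0.0452, 0.1705]
tool_rot: [-1.932, -2.475, 0.001]
contact_force: [1.0, -0.3, -2.5]
opening: 0.0381
grip_force: 41.0
```

Emit:
servo_tool([
  [[3, 2.5, 1.9, 0, 0], [3, 4.1, 3.1, 0, 0], [3, 5.1, 3.9, 0, 0], [3, 5.1, 3.9, 0, 0], [3, 5.1, 3.9, 0, 0]],
])

```text
t: 5.55
tool_pos: [0.5885, 0.0108, 0.1705]
tool_rot: [-1.934, -2.475, 0.002]
contact_force: [-0.3, -1.1, -2.5]
opening: 0.0382
grip_force: 41.0
```

```bash
python3 go.py .5896 .0114 .12 14.2; python3 -c "
from m import *
s=snap('side','side3');t=snap('top','top3')
C=np.zeros((500,800,3),np.uint8)
C[:,:500]=cv2.resize(s['img'][160:285,250:375,::-1],(500,500));C[:300,500:]=cv2.resize(t['img'][190:265,265:340,::-1],(300,300));cv2.imwrite('pics/c3.png',np.clip(C*1.5,0,255))"
```

```text
p [0.5885 0.0108 0.1705] hdg 13.99 open 0.0382 grip 41.0 F [-0.3 -1.1 -2.5] t 5.55
delta cm [0.03 0.13 5.05] turn -0.21[ WARN:0@2.300] global loadsave.cpp:1063 imwrite_ Unsupported depth image for selected encoder is fallbacked to CV_8U.
```

View pics/c3.png

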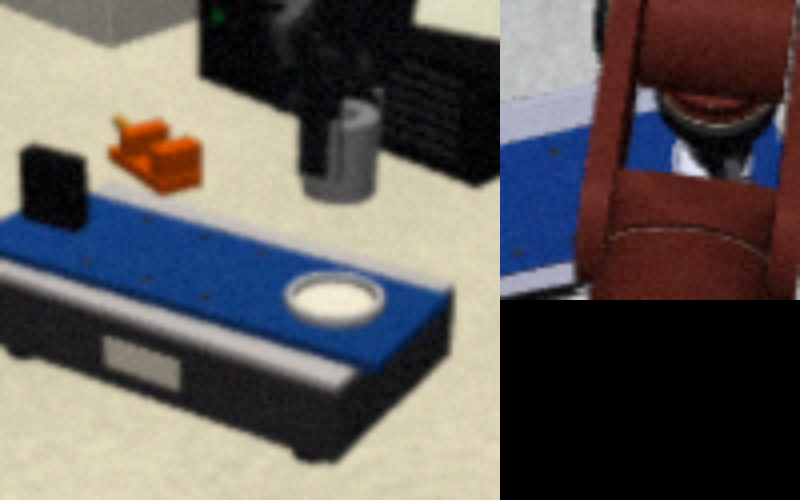

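The side crop shows the bushing held upright above the empty nest, with its bottom at about px (335,206) and the nest at about (333.4,234.5). Next I check both against the projections.

```bash
python3 -c "
from m import *
s=load('side3')
print(proj(s,[[.5885,.0108,.139],[.5896,.0114,.068],[.5885,.0108,.068],[.5985,.0108,.068],[.5885,.0208,.068]]).round(1))
h=hsv(s);print(s['img'][200,318:350].mean(1).astype(int)); print(s['img'][235,316:352].mean(1).astype(int))"
```

```text
[[333.4 207.6]
 [332.4 236.3]
 [332.2 236.6]
 [335.3 235. ]
 [328.9 235. ]]
[134 129 132 130 129 117  73  19  12  10   6   7   9  24  44  52  45  39
  55  57  52  49  50  47  44  57  96 128 132 132 131 117]
[ 46  45  47  45  46  70 107 128 140 148 151 149 152 151 155 151 151 152
 153 150 149 151 153 152 153 151 144 124 117  98  60  48  47  50  47  48]
```

Bushing and nest show the same 1 px camera bias, so they are lined up. Lowering.

Emit:
servo_tool([
  [[3, 0, 0.1, 1.5, 0], [3, 0, 0.1, 3.5, 0], [3, 0, 0.1, 5, 0], [3, 0, 0.1, 6, 0], [3, 0, 0.1, 6.4, 0]],
])

```text
t: 6.15
tool_pos: [0.5888, 0.0115, 0.1048]
tool_rot: [-1.933, -2.473, 0.003]
contact_force: [-1.3, 0.1, 0.2]
opening: 0.0381
grip_force: 41.3
```

Emit:
servo_tool([
  [[3, 0, 0, 0.1, 0], [3, 0, 0, 0.2, 0], [3, 0, 0, 0.3, 0], [3, 0, 0, 0.4, 0], [3, 0, 0, 0.4, 0]],
])

```text
t: 6.65
tool_pos: [0.5902, 0.0117, 0.1031]
tool_rot: [1.934, 2.475, 0.0]
contact_force: [-0.1, 0.9, -2.4]
opening: 0.0388
grip_force: 41.1
```

```bash
python3 go.py .5896 .0114 .0993 14.2
```

```text
p [0.5902 0.0117 0.1031] hdg 14.01 open 0.0388 grip 41.1 F [-0.1  0.9 -2.4] t 6.65
delta cm [-0.01 -0.06  0.38] turn -0.19
```

Emit:
servo_tool([
  [[3, 0, 0, 0.1, 0], [3, 0, 0, 0.2, 0], [3, 0, 0, 0.3, 0], [3, 0, 0, 0.3, 0]],
])

```text
t: 7.05
tool_pos: [0.5899, 0.0116, 0.0996]
tool_rot: [-1.934, -2.475, 0.0]
contact_force: [0.0, -0.8, -2.2]
opening: 0.0384
grip_force: 41.1
```

Emit:
servo_tool([
  [[3, 0, 0, 0.1, 0], [3, 0, 0, 0.1, 0]],
])

```text
t: 7.25
tool_pos: [0.5901, 0.0116, 0.0993]
tool_rot: [1.934, 2.476, 0.0]
contact_force: [-2.7, 0.2, 0.5]
opening: 0.0381
grip_force: 41.3
```

```bash
python3 go.py .5896 .0114 .0993 14.2
```

```text
p [0.5901 0.0116 0.0993] hdg 14.01 open 0.0381 grip 41.3 F [-2.7  0.2  0.5] t 7.25
delta cm [-0.01 -0.06  0.  ] turn -0.19
```

Contact has begun (the weight is off the gripper). One more small step, then open gently.

Emit:
servo_tool([
  [[3, 0, 0, 0.05, 0], [3, 0, 0, 0.05, 0]],
])

```text
t: 7.45
tool_pos: [0.5902, 0.0116, 0.0993]
tool_rot: [-1.934, -2.476, 0.0]
contact_force: [-3.8, 0.1, 6.2]
opening: 0.0383
grip_force: 41.9
```

Emit:
servo_tool([
  [[4.2, 0, 0, 0, 0], [4.6, 0, 0, 0, 0], [5.2, 0, 0, 0, 0], [6.0, 0, 0, 0, 0], [6.5, 0, 0, 0, 0]],
])

```text
t: 7.95
tool_pos: [0.59, 0.0116, 0.0982]
tool_rot: [-1.934, -2.476, -0.0]
contact_force: [-0.4, 0.9, 0.2]
opening: 0.0653
grip_force: 0.0
```

Emit:
servo_tool([
  [[6.5, 0, 0, -2, 0], [6.5, 0, 0, -5, 0], [6.5, 0, 0, -9, 0], [6.5, 1, 0, -11, 0], [6.5, 4, 0, -11, 0]],
])

```text
t: 8.45
tool_pos: [0.5832, 0.0492, 0.2137]
tool_rot: [1.933, 2.467, 0.007]
contact_force: [0.3, -0.2, 0.9]
opening: 0.0649
grip_force: 0.0
```

```bash
python3 go.py .543 .1956 .2 14.2; python3 -c "
from m import *
s=snap('side','side4')
cv2.imwrite('pics/c4.png',cv2.resize(s['img'][185:285,235:375,::-1],(700,500)))"
```

```text
p [0.5832 0.0492 0.2137] hdg 13.83 open 0.0649 grip 0.0 F [ 0.3 -0.2  0.9] t 8.45
delta cm [15.18 -0.42  1.31] turn -0.37
```

View pics/c4.png

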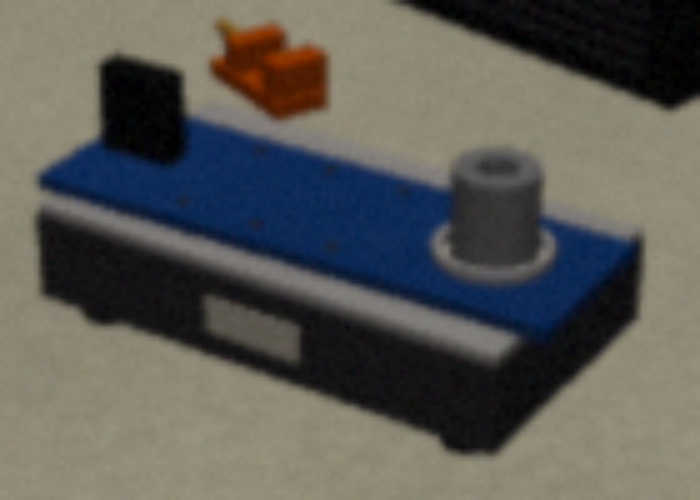

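The bushing stands upright in the nest. Now to the rib.

Emit:
servo_tool([
  [[6.5, 4, -0.1, 0, 0], [6.5, 8, -0.2, 0, 0], [6.5, 12, -0.3, 0, 0], [6.5, 14.5, -0.4, 0, 0], [6.5, 15.1, -0.4, 0, 0]],
])

```text
t: 9.0
tool_pos: [0.5389, 0.1982, 0.208]
tool_rot: [-1.929, -2.478, 0.0]
contact_force: [0.1, -0.4, -0.1]
opening: 0.0649
grip_force: 0.0
```

Emit:
servo_tool([
  [[6.5, 0, 0, 0, 0], [6.5, 0, 0, 0, 0], [6.5, 0, 0, 0, 0]],
])

```text
t: 9.3
tool_pos: [0.5403, 0.1949, 0.2083]
tool_rot: [1.936, 2.474, -0.001]
contact_force: [-0.8, -0.4, -0.7]
opening: 0.0651
grip_force: 0.0
```

```bash
python3 go.py .543 .1956 .093 14.2; python3 -c "
from m import *
s=snap('side','side5');t=snap('top','top5');t0=load('top0')
c=plate(t,(225,190,130,90)); 
# outer (right) edge and near(bottom)/far edges now vs before, via line fits
for d in(t0,t):
    c=plate(d,(290,190,60,85)); 
    print([ (x, c[c[:,0]==x][:,1].max()) for x in (292,300,308,316,324,332)], [(y,c[c[:,1]==y][:,0].max()) for y in (214,220,226,232,238)])"
```

```text
p [0.5403 0.1949 0.2083] hdg 13.92 open 0.0651 grip 0.0 F [-0.8 -0.4 -0.7] t 9.3
delta cm [1.000e-02 2.800e-01 1.153e+01] turn -0.28
[(292, np.float32(252.0)), (300, np.float32(250.0)), (308, np.float32(248.0)), (316, np.float32(246.0)), (324, np.float32(244.0)), (332, np.float32(242.0))] [(214, np.float32(331.0)), (220, np.float32(332.0)), (226, np.float32(334.0)), (232, np.float32(335.0)), (238, np.float32(337.0))]
[(292, np.float32(252.0)), (300, np.float32(250.0)), (308, np.float32(248.0)), (316, np.float32(246.0)), (324, np.float32(244.0)), (332, np.float32(242.0))] [(214, np.float32(331.0)), (220, np.float32(332.0)), (226, np.float32(334.0)), (232, np.float32(335.0)), (238, np.float32(337.0))]
```

The plate has not moved. Descending onto the rib.

Emit:
servo_tool([
  [[6.5, 0, 0.3, 2, 0], [6.5, 0, 0.3, 5.5, 0], [6.5, 0, 0.3, 8.5, 0], [6.5, 0, 0.3, 10.4, 0], [6.5, 0, 0.3, 11.2, 0]],
])

```text
t: 9.9
tool_pos: [0.5414, 0.1957, 0.0936]
tool_rot: [-1.934, -2.472, 0.005]
contact_force: [-0.6, -0.1, 0.2]
opening: 0.0649
grip_force: 0.0
```

Emit:
servo_tool([
  [[6.5, 0, 0, 0, 0], [6.5, 0, 0, 0, 0]],
])

```text
t: 10.1
tool_pos: [0.5438, 0.1966, 0.0976]
tool_rot: [1.934, 2.474, 0.002]
contact_force: [-0.3, -0.3, -0.0]
opening: 0.0649
grip_force: 0.0
```

```bash
python3 go.py .543 .1956 .095 14.2
```

```text
p [0.5438 0.1966 0.0976] hdg 13.98 open 0.0649 grip 0.0 F [-0.3 -0.3 -0. ] t 10.1
delta cm [-0.08 -0.1   0.26] turn -0.22
```

Emit:
servo_tool([
  [[5, -0.1, -0.1, 0.2, 0.2], [4, -0.1, -0.1, 0.2, 0.2], [3, -0.1, -0.1, 0.2, 0.2], [2.2, -0.1, -0.1, 0.2, 0.2], [1.9, -0.1, -0.1, 0.2, 0.2]],
], newtons=40)

```text
t: 10.6
tool_pos: [0.5427, 0.1957, 0.0949]
tool_rot: [1.938, 2.471, 0.002]
contact_force: [1.5, 0.3, 0.5]
opening: 0.019
grip_force: 0.8
```

Emit:
servo_tool([
  [[1.7, 0, 0, 0, 0], [1.5, 0, 0, 0, 0], [1, 0, 0, 0, 0], [0.5, 0, 0, 0, 0], [0.5, 0, 0, 0, 0]],
])

```text
t: 11.1
tool_pos: [0.5429, 0.1957, 0.0951]
tool_rot: [1.937, 2.472, 0.003]
contact_force: [4.6, 1.8, 2.5]
opening: 0.0156
grip_force: 39.7
```

Emit:
servo_tool([
  [[0.5, 0, 0, 0, 0], [0.5, 0, 0, 0, 0], [0.5, 0, 0, 0, 0]],
], newtons=100)

```text
t: 11.4
tool_pos: [0.5429, 0.1956, 0.0952]
tool_rot: [1.938, 2.471, 0.002]
contact_force: [5.1, 2.1, 5.6]
opening: 0.0149
grip_force: 98.5
```

```bash
python3 go.py .543 .1956 .095 14.2; python3 - <<'E'
from m import *
t=snap('top','top6');s=snap('side','side6')
for d in(load('top0'),t):
    c=plate(d,(290,190,60,85)); h=cv2.convexHull(c)[:,0]
    lo=np.array([(x,c[c[:,0]==x][:,1].max()) for x in range(292,333)]); e=np.array([(c[c[:,1]==y][:,0].max(),y) for y in range(214,238)])
    a=np.polyfit(lo[:,0],lo[:,1],1); b=np.polyfit(e[:,1],e[:,0],1)
    p=[onz(d,(x,np.polyval(a,x)+.5),.068) for x in(292,332)]; v=p[1]-p[0]
    q=[onz(d,(np.polyval(b,y)+.5,y),.068) for y in(214,238)]; w=q[1]-q[0]
    print('edge hdg',np.degrees(np.arctan2(v[1],v[0])).round(2),'end hdg',(np.degrees(np.arctan2(w[1],w[0]))).round(2),'end pts',np.round(q,4).tolist())
tip=onz(t,(384.5,190.5),.084); print(tip)
E
```

```text
p [0.5429 0.1956 0.0952] hdg 13.8 open 0.0149 grip 98.5 F [5.1 2.1 5.6] t 11.4
delta cm [-0.01  0.01  0.02] turn -0.4
edge hdg -75.82 end hdg -165.87 end pts [[0.6362, -0.0266, 0.068], [0.5683, -0.0437, 0.068]]
edge hdg -75.3 end hdg -164.53 end pts [[0.6362, -0.0261, 0.068], [0.5683, -0.0448, 0.068]]
[ 0.70262758 -0.17276977  0.084     ]
```

```bash
python3 - <<'E'
from m import *
t=load('top0');s=load('side0')
def fit(d,us,v0,v1,sgn,z,ch):
    P=[]
    for u in us:
        g=cv2.GaussianBlur(d['img'],(3,3),0)[:,u].astype(float)@ch; a=v0(u);w=np.diff(g[a-5:a+6])*sgn
        k=int(w.argmax()); o=0
        if 0<k<len(w)-1:
            y0,y1,y2=w[k-1:k+2]; o=.5*(y0-y2)/(y0-2*y1+y2)
        P.append((u,a-5+k+.5+o))
    P=np.array(P); c=np.polyfit(P[:,0],P[:,1],1)
    for _ in range(3):
        r=P[:,1]-np.polyval(c,P[:,0]); c=np.polyfit(*P[abs(r)<.7].T,1)
    r=P[:,1]-np.polyval(c,P[:,0]); W=[onz(d,(u,np.polyval(c,u)),z) for u in(us[0],us[-1])]; v=W[1]-W[0]
    print('hdg',np.degrees(np.arctan2(v[1],v[0])).round(2),'inl',(abs(r)<.7).sum(),len(us),np.round(W,4).tolist())
g=np.ones(3)/3
fit(t,range(254,330),lambda u:int(round(264.5-(u-248)*14.5/87.7)),0,-1,.06,g)      # near al edge
fit(t,range(244,324),lambda u:int(round(220.6-(u-240)*16.6/86.7)),0,1,.06,np.array([-.5,-.5,1]))  # far al edge by blueness
# side: near al/dark edge
C=lambda u:int(round(190+(445-330)/3-.3+ (u-(240+10/3))*((520-445)/(290-10))))
fit(s,range(248,332),C,0,-1,.06,g)
E
```

```text
hdg -77.53 inl 76 76 [[0.4871, 0.1846, 0.06], [0.5327, -0.0214, 0.06]]
hdg -77.43 inl 80 80 [[0.6189, 0.218, 0.06], [0.6681, -0.0025, 0.06]]
hdg -77.41 inl 83 84 [[0.4881, 0.1823, 0.06], [0.5364, -0.0339, 0.06]]
```

Block heading is -77.45° from three edges that agree, and there are 154.6 mm to go along it. Sliding slowly with a slight downward push.

Emit:
servo_tool([
  [[0.5, -0.2, 0, 0.05, 0], [0.5, -0.6, 0, 0.05, 0], [0.5, -1.2, 0, 0.05, 0], [0.5, -1.9, 0, 0.05, 0], [0.5, -2.6, 0, 0.05, 0]],
])

```text
t: 12.0
tool_pos: [0.5479, 0.1726, 0.0951]
tool_rot: [-1.937, -2.468, -0.005]
contact_force: [-2.1, 10.2, 10.6]
opening: 0.0147
grip_force: 99.0
```

```bash
python3 go.py
```

```text
p [0.5479 0.1726 0.0951] hdg 13.75 open 0.0147 grip 99.0 F [-2.1 10.2 10.6] t 12.0
```

Emit:
servo_tool([
  [[0.5, -0.8, 0, 0, 0], [0.5, -1.6, 0, 0, 0], [0.5, -2.4, -0.1, 0, 0], [0.5, -3.2, -0.1, 0, 0], [0.5, -4.0, -0.1, 0, 0]],
])

```text
t: 12.5
tool_pos: [0.5565, 0.1335, 0.0951]
tool_rot: [-1.937, -2.468, -0.005]
contact_force: [-2.4, 10.5, 11.0]
opening: 0.015
grip_force: 99.1
```

Emit:
servo_tool([
  [[0.5, -0.8, 0, 0, 0], [0.5, -1.6, 0, 0, 0], [0.5, -2.4, -0.1, 0, 0], [0.5, -3.2, -0.1, 0, 0], [0.5, -4.0, -0.1, 0, 0]],
])

```text
t: 13.0
tool_pos: [0.5651, 0.0945, 0.0951]
tool_rot: [-1.937, -2.468, -0.005]
contact_force: [-3.4, 11.3, 10.4]
opening: 0.0148
grip_force: 99.2
```

```bash
python3 go.py
```

```text
p [0.5651 0.0945 0.0951] hdg 13.75 open 0.0148 grip 99.2 F [-3.4 11.3 10.4] t 13.0
```

Emit:
servo_tool([
  [[0.5, -0.8, 0, 0.05, 0], [0.5, -1.6, 0, 0.05, 0], [0.5, -2.4, -0.1, 0.05, 0], [0.5, -3.0, -0.1, 0.05, 0], [0.5, -3.5, -0.1, 0.05, 0]],
])

```text
t: 13.5
tool_pos: [0.5728, 0.0607, 0.0953]
tool_rot: [-1.937, -2.467, -0.007]
contact_force: [-3.7, 12.4, 14.9]
opening: 0.0147
grip_force: 99.7
```

Emit:
servo_tool([
  [[0.5, -0.4, 0, 0, 0], [0.5, -0.7, 0, 0, 0], [0.5, -0.7, 0, 0, 0]],
])

```text
t: 13.8
tool_pos: [0.5746, 0.0538, 0.0954]
tool_rot: [-1.938, -2.468, -0.007]
contact_force: [-1.8, 10.1, 13.6]
opening: 0.0149
grip_force: 99.7
```

```bash
python3 go.py; cat > e.py <<'E'
from m import *
n=__import__('sys').argv[1]
t=snap('top','t'+n);s=snap('side','s'+n)
h=np.radians(-77.45); X=np.array([np.cos(h),np.sin(h)]);Y=np.array([-X[1],X[0]])
m=(lambda H:(H[...,0]>100)&(H[...,0]<125)&(H[...,1]>150))(hsv(t)); m[:180]=0; m[265:]=0; m[:,:320]=0; m[:,420:]=0
e=np.array([(np.nonzero(m[y])[0].max(),y) for y in range(180,265) if m[y].any()]); 
ys=e[:,1]; mid=e[(ys>ys.min()+5)&(ys<ys.max()-4)]; b=np.polyfit(mid[:,1],mid[:,0],1); print('res',np.abs(mid[:,0]-np.polyval(b,mid[:,1])).max())
q=np.array([onz(t,(np.polyval(b,y)+.5,y),.068) for y in(mid[0,1],mid[-1,1])]); print('end pts',q.round(4).tolist())
near=[onz(t,(np.polyval(b,y)+.5,y),.068) for y in (ys.min()-.5,ys.max()+.5)]; c=(near[0]+near[1])/2; print('mid end',c.round(4))
rt=redpts(t,(370,160,26,40)); k=rt[rt[:,1]>=rt[:,1].max()-3].mean(0); tip=onz(t,(k[0],rt[:,1].max()+.5),.082); print('tip px',k,'tip',tip.round(4),np.round(np.polyfit(rt[:,1],rt[:,0],1),3))
bar=np.array([onz(t,(np.polyval(np.polyfit(rt[:,1],rt[:,0],1),y),y),.083) for y in(171,190.5)]); print('bar',bar.round(4).tolist(),'bar x_block',(bar[:,:2]@X).round(4))
d=(tip-c)[:2]; print('remaining mm',(d@X*1000).round(1),'lat',(d@Y*1000).round(1))
C=np.zeros((520,800,3),np.uint8);C[:400,:400]=cv2.resize(t['img'][160:260,310:410,::-1],(400,400));C[:400,400:]=cv2.resize(s['img'][190:290,370:470,::-1] if 0 else s['img'][185:285,350:450,::-1],(400,400))
cv2.imwrite(f'pics/c{n}.png',np.clip(C*1.5,0,255).astype(np.uint8))
E
python3 e.py 7
```

```text
p [0.5746 0.0538 0.0954] hdg 13.72 open 0.0149 grip 99.7 F [-1.8 10.1 13.6] t 13.8
res 20.3868092691622
end pts [[0.6541, -0.1957, 0.068], [0.5617, -0.1366, 0.068]]
mid end [ 0.6096 -0.1673  0.068 ]
tip px [383.85714286 188.28571429] tip [ 0.7032 -0.1712  0.082 ] [2.31000e-01 3.40319e+02]
bar [[0.7594, -0.1602, 0.083], [0.7029, -0.1726, 0.083]] bar x_block [0.3213 0.3212]
remaining mm 24.2 lat 90.5
```

View pics/c7.png

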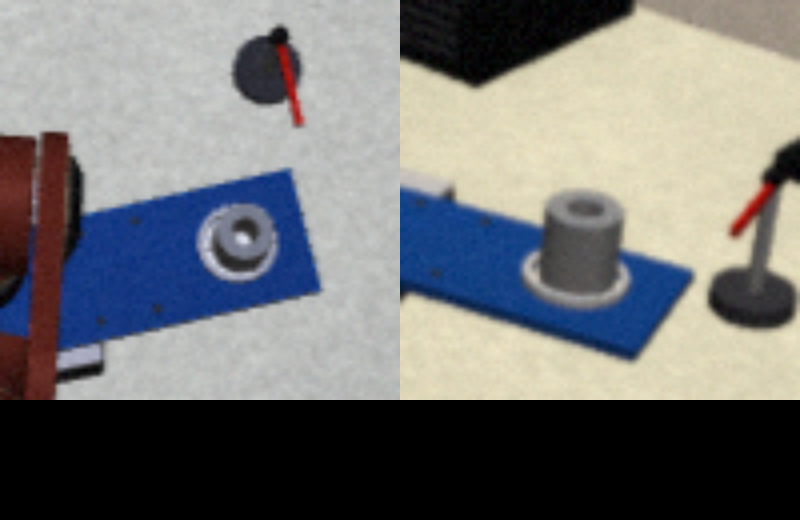

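The plate is flat with the bushing upright in its nest. The outer end runs from (383,202) to (390,233) in the top image, and the pointer tip is at (384.5,190.5). My end fit used rows outside the end face, so I redo it on rows 205 to 230.

```bash
cat > f.py <<'E'
from m import *
t=load('t'+__import__('sys').argv[1]); s=load('s'+__import__('sys').argv[1])
h=np.radians(-77.45); X=np.array([np.cos(h),np.sin(h)])
P=[]
for y in range(205,231):
    g=cv2.GaussianBlur(t['img'],(3,3),0)[y,370:402].astype(float)[:,0]; w=np.diff(g); k=int(w.argmax()); a,b,c=w[k-1:k+2]; P.append((y,370+k+.5+.5*(a-c)/(a-2*b+c)))
P=np.array(P); f=np.polyfit(P[:,0],P[:,1],1); print('res',abs(P[:,1]-np.polyval(f,P[:,0])).max().round(2))
q=np.array([onz(t,(np.polyval(f,y),y),.068)[:2] for y in(202.2,217.5,232.7)]); v=q[2]-q[0]
print('width',np.linalg.norm(v).round(4),'plate hdg',(np.degrees(np.arctan2(v[1],v[0]))+90).round(2),'x_block edge,mid,edge',(q@X).round(4),'mid rem mm to .3212:',((.3212-q[1]@X)*1000).round(1))
# check with the side view: plate lower-right far corner and near corner of top
for px in((350+692/4-.4,185+272/4-.4),(350+634/4-.4,185+344/4-.4)): w=onz(s,px,.068); print('side corner',w.round(4),(w[:2]@X).round(4))
for T in((433,242.5),): w=onz(s,T,.081); print('side tip',w.round(4),(w[:2]@X).round(4))
E
python3 f.py 7
```

```text
res 0.14
width 0.0896 plate hdg -75.78 x_block edge,mid,edge [0.3104 0.3118 0.3131] mid rem mm to .3212: 9.4
side corner [ 0.8298 -0.3179  0.068 ] 0.4906
side corner [ 0.7391 -0.3259  0.068 ] 0.4787
side tip [ 0.7072 -0.1714  0.081 ] 0.3209
```

Emit:
servo_tool([
  [[0.5, -0.3, 0, 0, 0], [0.5, -0.6, 0, 0, 0], [0.5, -0.85, 0, 0, 0], [0.5, -0.95, 0, 0, 0], [0.5, -0.95, 0, 0, 0]],
])

```text
t: 14.4
tool_pos: [0.5767, 0.0451, 0.0955]
tool_rot: [-1.937, -2.467, -0.008]
contact_force: [-2.8, 12.8, 13.9]
opening: 0.0147
grip_force: 99.7
```

```bash
python3 go.py; python3 e.py 8 >/dev/null; sed -i 's/(350+692\/4-.4/(350+292\/4-.4/; s/(350+634\/4-.4/(350+234\/4-.4/' f.py; python3 f.py 7 | tail -3; python3 f.py 8|head -2
```

```text
p [0.5767 0.0451 0.0955] hdg 13.72 open 0.0147 grip 99.7 F [-2.8 12.8 13.9] t 14.4
side corner [ 0.675  -0.1681  0.068 ] 0.3108
side corner [ 0.5953 -0.1858  0.068 ] 0.3107
side tip [ 0.7072 -0.1714  0.081 ] 0.3209
res 0.18
width 0.0896 plate hdg -75.99 x_block edge,mid,edge [0.3194 0.3206 0.3217] mid rem mm to .3212: 0.6
```

View pics/c8.png

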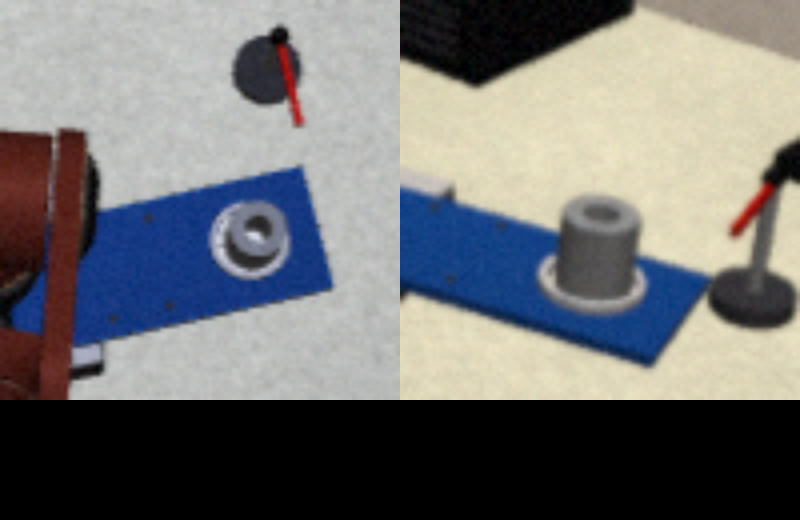

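The plate is flat, the bushing is seated, and the end lies 0.6 to 1 mm short of the pointer's line in both views. One last nudge.

Emit:
servo_tool([
  [[0.5, -0.1, 0, 0.03, 0], [0.5, -0.1, 0, 0.03, 0], [0.5, -0.1, 0, 0.03, 0]],
])

```text
t: 14.8
tool_pos: [0.5769, 0.0444, 0.0955]
tool_rot: [-1.937, -2.467, -0.009]
contact_force: [-4.7, 12.8, 16.3]
opening: 0.0148
grip_force: 99.9
```

```bash
python3 go.py; python3 e.py 9 >/dev/null; python3 f.py 9|head -2
```

```text
p [0.5769 0.0444 0.0955] hdg 13.72 open 0.0148 grip 99.9 F [-4.7 12.8 16.3] t 14.8
res 0.17
width 0.0896 plate hdg -75.91 x_block edge,mid,edge [0.32   0.3212 0.3224] mid rem mm to .3212: 0.0
```

```bash
python3 -c "
from station import ctrl
print(ctrl.finish_job())"
```

```text
the job is handed in; nothing more can be done
None
```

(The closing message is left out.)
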